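# Row up the sushi moulds and squeeze the ratchet press shut

### The job

Stand the loose green-lidded sushi mould upright on the acacia press board, squarely in line beside the red-lidded one and between it and the jaw, and let go of it. Then pump the press's two orange trigger levers, squeezing and releasing them between the fingers, until the jaw has pushed the two moulds snugly together against the end stop. Finish holding the levers squeezed so the jaw keeps a gentle pressure on the row: do not crush the moulds, do not push the jaw directly, and leave the dish, ladle and jar where they are.

Things in the scene. Friction and masses are not known exactly. Their poses are not given: they have to be found in the camera images.
- press: Acacia board 130 (x) x 400 (y) x 18 mm, fixed to the worktop, carrying the press. Origin: centre of its underside, at worktop height. The row runs along its y axis at x = 0, without side fences: steel end stop (64 wide, top at z = 62 mm) at the +y end, jaw facing it, black ratchet housing (50 x 45 mm, top at z = 68) at y = -30 to -75, two trigger levers from there to y = -165 mm.
- stop_face (a point): Foot of the end stop's inner face, in the middle, on the board's top (z = 18 mm): at x = 0, y = +165 mm of the press frame. The row's end.
- jaw: Steel pusher plate, 54 wide (x), 12 thick, 40 mm high, on a rod sliding along the press's y. Origin: centre of the face that meets the mould, 42 mm above the worktop; axes as the press's. Starts at y = -8 to +20 mm of the press, can go to +80. A full squeeze of the levers carries it 13 to 16 mm towards the stop; on release it stays there (stiction 4 N). The row needs about 3 to 6 pumps.
- grip (a point): Point fixed in the press, midway between the trigger levers, at x = 0, y = -141, z = 48 mm of the press frame: the place to squeeze, with the fingers from above closing along the press's x. The tight row feels roughly 1.1 to 1.8 times the grip per finger used here (the ratchet keeps what earlier pumps gave): grip with 13 to 22 N. Moulds are crushed above 45 N at the jaw.
- lever_near: Orange trigger lever on the -x side of the press: a bar 10 thick, 95 long, 32 mm high (32 to 64 mm above the worktop). Origin: on its upright hinge pin beside the housing, at x = -12, y = -71, z = 48 mm of the press; the bar runs along its own -y. Its own z is up. Nothing stands above the levers; let go, they spring open by themselves.
- lever_far: The same lever on the +x side, hinge at x = +12 mm. The two are linked and swing inwards equally, 0.18 rad each; a spring opens them again. At the point grip they measure about 60 mm over their outer faces when open and 35 mm when fully squeezed.
- stroke (a joint): How far the levers are squeezed, as travel of the ratchet carriage: 0 = open, 0.016 m = fully squeezed. When the row is tight the levers stop springily clearly short of that (below about 0.0145; a row already tight stops them at 0.002 to 0.010); if they still go fully in, the jaw may not press yet, so let them spring open and pump again.
- mould_loose: Closed square plastic sushi mould with a green lid and white base, 54 x 54 x 44 mm, about 0.15 kg, standing loose on the worktop. Origin: centre of its underside, z up. Pinch it by two parallel upright sides; on the board, by the sides that face the press's +x and -x.
- mould_set: The same mould with a red lid, already standing on the board a few millimetres from the end stop, free to slide. Origin: centre of its underside.
- dish: Bystander: navy ceramic dish, 96 mm across, 32 mm high. Origin: centre of its underside.
- ladle: Bystander: stainless steel ladle lying along its own y, handle end at y = -130 mm, bowl (76 mm across, 28 mm high) at y = +118 mm. Origin: under its handle.
- sesame_jar: Bystander: glass jar, 56 mm across, 85 mm high. Origin: centre of its underside.
Things that resemble listed ones, but are neither listed nor needed, are in the scene too. What is shaped like the mould_loose but black, turquoise or yellow is not meant.

How it is judged (in metres and radians):
On the way, in this order (a step that is already met when the one before it is completed fails the run):
1. the green mould stands upright on the board in line between the red mould and the jaw, let go, the jaw not yet pressing it (x of mould_loose in the frame of press between -0.01 and 0.01 m and y of mould_loose in the frame of press between 0.01 and 0.113 m and z of mould_loose in the frame of press below 0.021 m and angle between mould_loose's own z axis and vertical below 0.06 rad and contact force between the fingers and mould_loose below 0.1 N and contact force between jaw and mould_loose below 0.5 N), for 0.2 s.
2. the levers are squeezed and the jaw presses on the green mould (contact force between jaw and mould_loose above 2 N and contact force between the fingers and lever_near above 2 N and contact force between the fingers and lever_far above 2 N), for 0.2 s.
At the end, for the whole second after the job is handed in: Both moulds upright and square (0.12 rad) on the board within 10 mm of the row's centre line, the red one against the stop, the green one against it (3.5 mm play), jaw pressing the green one with 3 to 45 N, over 1 N between the moulds, fingers still squeezing both levers with over 3 N each (contact force between jaw and mould_loose between 3 and 45 N and contact force between mould_loose and mould_set above 1 N and contact force between the fingers and lever_near above 3 N and contact force between the fingers and lever_far above 3 N and y of mould_set in the frame of press above 0.1345 m and y of mould_loose in the frame of press above 0.0795 m and x of mould_set in the frame of press between -0.01 and 0.01 m and x of mould_loose in the frame of press between -0.01 and 0.01 m and angle between each of mould_loose, mould_set's own z axis and vertical below 0.06 rad and z of each of mould_loose, mould_set in the frame of press below 0.021 m and contact force between the fingers and mould_loose below 0.1 N and linear speed of mould_loose below 0.01 m/s and (angle between the x axis of mould_loose and the x axis of press, either way round below 0.12 rad or angle between the x axis of mould_loose and the y axis of press, either way round below 0.12 rad) and (angle between the x axis of mould_set and the x axis of press, either way round below 0.12 rad or angle between the x axis of mould_set and the y axis of press, either way round below 0.12 rad)); the arm keeps its last pose, push and grip.
It fails at once if a mould is crushed by the jaw (over 45 N) (contact force between jaw and mould_loose above 45 N or contact force between jaw and mould_set above 45 N).
It fails at once if the jaw is pushed directly by the robot (contact force between any of the arm, the fingers and jaw above 3 N).
It fails at once if dish, ladle or jar moved more than 30 mm (distance of any of dish, ladle, sesame_jar from where it was at the start of the episode above 0.03 m).
It also fails if it takes over 61 s, if anything falls off the work surface, if the arm or the gripper's body presses on something with over 40 N, if the wrist force passes 120 N, or if a joint passes its speed limit or range.

### The arm

A 6-joint arm with a two-finger parallel gripper is mounted at the origin on the work surface. World frame = base frame: x ahead of the robot, y to its left, z up, the work surface at z = 0. Lengths are in mm, angles in degrees, forces in N, time in s.
With the tool pointing down it reaches from about 375 to 975 mm from the base axis. Payload 3.8 kg.
Tool frame: the origin (TCP) lies at the very end of the fingers, on their centre line; the grasp point (between the pads) lies 19 mm behind it; z points along the fingers, y is the line along which they close (so a half turn about z gives the same grasp; the last joint's range is limited). The gripper opens to 85 mm and grips with 20 to 120 N. Pads are 22 mm wide; open, the fingers measure 114 mm over their backs; the gripper's body (76 mm by 85 mm) begins 54 mm behind the grasp point. The pads swing forward as they close: fully open they stand 13 mm farther back than shut.
Start: joints at [69.677, 15.12, 91.902, -0, 72.978, -2.114], TCP at [210.92, 641.195, 231.28] pointing down, gripper open.
Joint ranges: [-150.88, 150.88], [-54.13, 125.18], [17.81, 147.31], [-75.09, 255.09], [0, 152.58], [-146.25, 146.25]. Speed limits (degrees/s): [147.25, 147.25, 180, 180, 180, 180].

### API

Orientations are given as [roll, pitch, yaw] about the fixed x, y, z axes, in that order (R = Rz(yaw) Ry(pitch) Rx(roll)).
In Python, from rig import robot gives the robot as it stands.
- The arm moves only by the tool step_arm, never from a script. Its argument "targets" is text: rows parted by semicolons, each of 7 numbers parted by spaces: the shift along the tool's x, y, z normalised to -1 to 1, where 1 is 0.5 m, then the turn, a rotation vector about the tool's x, y, z normalised to -1 to 1, where 1 is 360 degrees, then the opening, from -1 (shut) to 1 (fully open). A call has 1 to 12 rows; each row shifts and turns the commanded pose from where the row before left it, along the tool's axes as they then stand; what a row does not reach is not made up. A row lasts 1/10 s, in which the tool goes at most 50 mm and 8.59 degrees, less where a joint would pass 70% of its speed; a pose out of reach is approached as far as the arm can. A call with a number of a shift or a turn outside -1 to 1 is refused whole. A call with a gripper value outside its range is refused whole. The fingers move at their own pace and stop on an object; "force" is the grip in N (left out, the last holds). Time passes only in rows, so rows that do not move let the fingers close. It gives the time, the measured TCP pose, the force, the opening and the grip force at its end, in the units of the state.
- robot.observe(): the state, without advancing time (a new reading comes with each control period).
- robot.get_image(name): name is "scene" or "top" or "wrist"; returns a dict with "pixels" (420x560x3 uint8, red, green, blue), "mtx" (3x3 intrinsics, pixels), "rvec" (rotation vector, rad) and "tvec" (3), from world to camera coordinates, as OpenCV has them; the wrist camera has in their place "mount" (4x4, takes a point from camera to tool coordinates, whose origin is the TCP and whose axes are the flange's). Camera axes: x right, y down, z forward; pixel columns grow to the right and rows downward; lengths in mm; the calibration is good to about 2 mm. The wrist camera is an equidistant fisheye: a pixel r from the principal point sees the ray r / f radians off the axis. A picture is of the moment at which its call begins: read the wrist's pose just before it. There is no depth.
- robot.close_job(): hands the job in; it is judged then, once.
Trained networks look in the newest picture that a camera, given by its name, has taken for a name from the list of things; names that differ only in an ending like _2 or _b are one class to them, and where a whole thing is asked for, a point or a joint stands for the part that bears it (a point fixed in the world has none). Each returns a list of dicts, best first, with "p" (0 to 1); they miss things now and then, are a little off and sometimes report something else, mostly with a low value. They report only what shows in the picture. A call takes as long as a camera call. They do not tell look-alikes from the thing itself.
- robot.boxes_of(camera, target): "xyz" ([x, y, z] in mm, in world coordinates, good to about 4 mm: the middle of the surface that is visible of it).
- robot.masks_of(camera, target): "region" (420x560 bool, what is visible of it).
The state is a dict: "clock": time; "joint_pos": joint angles; "dq": joint speeds; "tau": joint torques, N m; "tool_pos": TCP position; "tool_rot": TCP orientation; "wrist_force": force on the tool from outside, world axes, zero at the start; "moment": the same for the moment, N m; "grip_width": finger opening in mm; "finger_force": force on a finger pad.
Only numpy, scipy, OpenCV 4.12 (cv2) and the standard library are available. Lean on these libraries where they do the work, as an engineer would, in place of code of your own. Each camera call takes 0.05 s, during which the arm holds its last target. There are 200 camera calls.

## Working session

There is one attempt and no reset: what is moved stays moved. The work goes in short steps, Python scripts to look and compute and a tool call to move; the robot and the scene stay as the last step left them, time stands still between calls to the robot, and variables do not carry over. Pictures are saved under pics/ and viewed, at most 10 in all, crops included, and the job is handed in when it is done.

Besides the shell and the picture viewer there is one more tool, called after "Call:" as name(argument=value, ...) on one line, values as JSON. step_arm: Moves the arm, as the interface text tells. Its arguments: {"type":"object","properties":{"targets":{"type":"string"},"force":{"type":"number"}},"required":["targets"]}

```bash
ls; mkdir -p pics; cat > h.py <<'E'
import numpy as np,cv2
from rig import robot
def save(im,n): cv2.imwrite('pics/'+n+'.png',cv2.cvtColor(im,cv2.COLOR_RGB2BGR))
def onplane(c,px,z):
    R=cv2.Rodrigues(np.array(c['rvec'],float))[0];t=np.array(c['tvec'],float).ravel()
    d=R.T@np.linalg.inv(c['mtx'])@np.array([px[0],px[1],1.]);o=-R.T@t
    return o+d*(z-o[2])/d[2]
def proj(c,P):
    return cv2.projectPoints(np.array(P,float).reshape(-1,3),np.array(c['rvec'],float),np.array(c['tvec'],float),np.array(c['mtx'],float),None)[0].reshape(-1,2)
E
python3 - <<'E'
from h import *
s=robot.observe();print(s['clock'],s['tool_pos'],s['tool_rot'],s['grip_width'])
for cam in('top','scene'):
    c=robot.get_image(cam);save(c['pixels'],cam+'0')
    for t in('press','stop_face','jaw','grip','lever_near','lever_far','mould_loose','mould_set','dish','ladle','sesame_jar'):
        print(cam,t,[(np.round(b['xyz'],0).tolist(),round(b['p'],2)) for b in robot.boxes_of(cam,t)[:5]])
print(robot.observe()['clock'])
E
```

```text
pics
0.0 [210.64219405 640.49354442 229.94569133] [-1.79867844e+02 -4.72206693e-03  1.61791083e+02] 85.25349591926043
top press [([543.0, -47.0, 17.0], 0.84)]
top stop_face [([546.0, -47.0, 18.0], 0.64), ([688.0, 245.0, 81.0], 0.21)]
top jaw [([551.0, -51.0, 45.0], 0.67)]
top grip [([542.0, -44.0, 15.0], 0.59), ([546.0, -155.0, 63.0], 0.23)]
top lever_near [([549.0, -159.0, 66.0], 0.59)]
top lever_far [([591.0, -145.0, 65.0], 0.62)]
top mould_loose [([362.0, 354.0, 43.0], 0.97), ([468.0, 339.0, 39.0], 0.86), ([584.0, 318.0, 42.0], 0.74), ([514.0, 443.0, 44.0], 0.66), ([549.0, -48.0, 15.0], 0.34)]
top mould_set [([509.0, 94.0, 60.0], 0.84)]
top dish [([529.0, -401.0, 20.0], 0.97), ([470.0, 339.0, 41.0], 0.38)]
top ladle [([769.0, 7.0, 31.0], 0.77)]
top sesame_jar [([683.0, 251.0, 81.0], 0.96), ([544.0, -44.0, 19.0], 0.52)]
scene press [([571.0, -83.0, 20.0], 0.68)]
scene stop_face [([574.0, -85.0, 18.0], 0.63)]
scene jaw [([544.0, -27.0, 48.0], 0.73)]
scene grip [([485.0, 334.0, 39.0], 0.68), ([576.0, -88.0, 21.0], 0.6)]
scene lever_near []
scene lever_far []
scene mould_loose [([534.0, 440.0, 35.0], 0.9), ([599.0, 321.0, 45.0], 0.87), ([485.0, 331.0, 39.0], 0.85), ([381.0, 354.0, 39.0], 0.64)]
scene mould_set [([533.0, 89.0, 55.0], 0.81)]
scene dish [([516.0, -396.0, 17.0], 0.78)]
scene ladle [([767.0, -0.0, 29.0], 0.8)]
scene sesame_jar [([715.0, 236.0, 59.0], 0.72)]
1.2
```

View pics/top0.png

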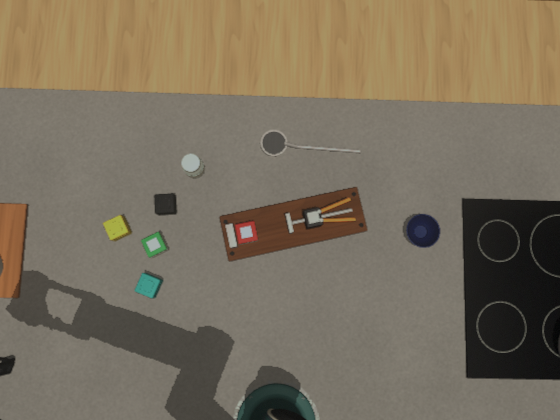

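View pics/scene0.png

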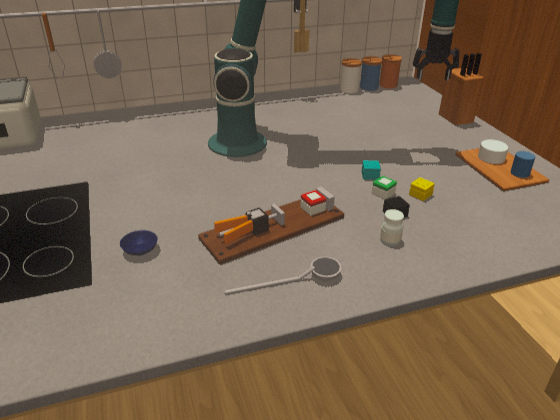

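The top view shows green at (154,244), red at (246,233), and the board from (222,235) to (365,212) with its stop at the left, which is world +y. The scene view agrees with this: green is at (385,187), with the black, turquoise and yellow look-alikes around it.

```bash
cat >> h.py <<'E'
from scipy.spatial.transform import Rotation as Ro
def wrist():
    s=robot.observe();c=robot.get_image('wrist')
    T=np.eye(4);T[:3,:3]=Ro.from_euler('xyz',s['tool_rot'],degrees=True).as_matrix();T[:3,3]=s['tool_pos']
    c['T']=T@np.array(c['mount']);return c
def wray(c,px):
    K=np.array(c['mtx']);v=np.array([(px[0]-K[0,2])/K[0,0],(px[1]-K[1,2])/K[1,1]]);th=np.hypot(*v)
    d=np.array([*(v/max(th,1e-9)*np.sin(th)),np.cos(th)]);return c['T'][:3,3],c['T'][:3,:3]@d
def wplane(c,px,z):
    o,d=wray(c,px);return o+d*(z-o[2])/d[2]
def wproj(c,P):
    P=np.array(P,float).reshape(-1,3);q=(P-c['T'][:3,3])@c['T'][:3,:3];K=np.array(c['mtx'])
    r=np.hypot(q[:,0],q[:,1]);th=np.arctan2(r,q[:,2]);u=q[:,:2]/r[:,None]*th[:,None]
    return u*[K[0,0],K[1,1]]+[K[0,2],K[1,2]]
def color(im,name):
    h=cv2.cvtColor(im,cv2.COLOR_RGB2HSV);H,S,V=[h[...,i].astype(int) for i in range(3)]
    m={'green':(H>45)&(H<75)&(S>110)&(V>50),'red':((H<5)|(H>172))&(S>150)&(V>90),'orange':(H>9)&(H<22)&(S>180)&(V>130)}[name]
    return m.astype(np.uint8)
def rect(m,P):  # mask->world xy rect, P maps px->world
    m=cv2.morphologyEx(m,cv2.MORPH_CLOSE,np.ones((5,5)));n,l,st,ce=cv2.connectedComponentsWithStats(m)
    i=1+np.argmax(st[1:,4]);k=max(cv2.findContours((l==i).astype(np.uint8),0,1)[0],key=cv2.contourArea)
    w=np.array([P(p)[:2] for p in k[:,0]],np.float32);r=cv2.minAreaRect(w);return np.round(r[0],1),np.round(r[1],1),round(r[2],1),st[i,4]
E
python3 - <<'E'
from h import *
c=robot.get_image('top')
for n,z in(('green',44),('red',62)):
    print(n,rect(color(c['pixels'],n),lambda p:onplane(c,p,z)))
m=robot.masks_of('top','press')[0]['region'].astype(np.uint8);print('press',rect(m,lambda p:onplane(c,p,18)))
c2=robot.get_image('scene')
for n,z in(('green',44),('red',62)):
    print(n,rect(color(c2['pixels'],n),lambda p:onplane(c2,p,z)))
m=robot.masks_of('scene','press')[0]['region'].astype(np.uint8);print('press',rect(m,lambda p:onplane(c2,p,18)))
w=wrist();print(w['mount'],w['mtx']);save(w['pixels'],'w0')
E
```

```text
green (array([470.1, 345.6]), array([51.6, 50.7]), 27.2, np.int32(223))
red (array([509.2,  95.2]), array([54.6, 53.4]), 13.3, np.int32(251))
press (array([540.3, -34.8]), array([132.2, 398.8]), 14.1, np.int32(6151))
green (array([479.7, 336.4]), array([58.9, 63. ]), 29.2, np.int32(152))
red (array([517.5,  89.2]), array([61.6, 59.7]), 10.5, np.int32(181))
press (array([534.1, -27.8]), array([175.4, 434.1]), 13.1, np.int32(4510))
[[ 2.42391720e-04 -9.64192554e-01 -2.65203056e-01  6.67426239e+01]
 [ 9.99999934e-01  3.05215908e-04 -1.95681009e-04 -1.00328016e-01]
 [ 2.69618363e-04 -2.65202991e-01  9.64192564e-01 -1.42003809e+02]
 [ 0.00000000e+00  0.00000000e+00  0.00000000e+00  1.00000000e+00]] [[325.1922621    0.         274.23672537]
 [  0.         325.1922621  204.28328169]
 [  0.           0.           1.        ]]
```

View pics/w0.png

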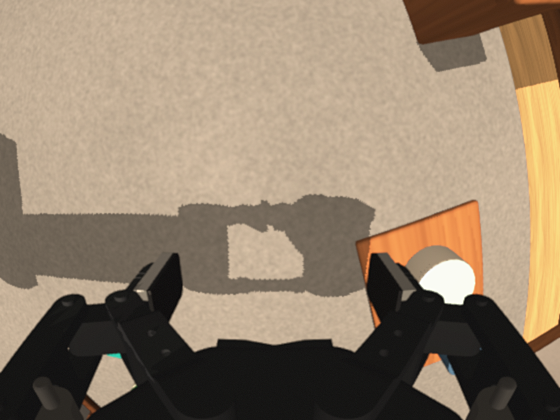

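The wrist view shows only bare worktop and the cutting board. The top and scene measurements agree well enough to move: green is near (470,345) at 27°, and the press is near (540,-35) with a yaw of about 14°. I'll fly over the green mould now.

```bash
cat >> h.py <<'E'
def plan(p,yaw,n,vmax=48):
    s=robot.observe();R=Ro.from_euler('xyz',s['tool_rot'],degrees=True);x=np.array(s['tool_pos'])
    G=Ro.from_euler('xyz',[180,0,yaw],degrees=True);rv=(R.inv()*G).as_rotvec(degrees=True)
    d=np.array(p)-x;n=max(n,int(np.ceil(np.linalg.norm(d)/vmax)),int(np.ceil(np.linalg.norm(rv)/8.4)))
    print('rows',n,'clock',s['clock']);q=Ro.from_rotvec(rv/n,degrees=True)
    out=[]
    for i in range(n):
        out.append(' '.join('%.4f'%v for v in [*(R.inv().apply(d/n)/500),*(rv/n/360)]));R=R*q
    print('; '.join(out))
E
python3 -c "
from h import *
plan([470,345,150],117.2,9)"
```

```text
rows 9 clock 1.45
-0.0753 -0.0445 0.0181 -0.0000 0.0000 0.0138; -0.0788 -0.0379 0.0181 -0.0000 0.0000 0.0138; -0.0818 -0.0309 0.0181 -0.0000 0.0000 0.0138; -0.0842 -0.0237 0.0181 -0.0000 0.0000 0.0138; -0.0859 -0.0164 0.0181 -0.0000 0.0000 0.0138; -0.0870 -0.0089 0.0181 -0.0000 0.0000 0.0138; -0.0874 -0.0014 0.0181 -0.0000 0.0000 0.0138; -0.0872 0.0062 0.0181 -0.0000 0.0000 0.0138; -0.0864 0.0137 0.0181 -0.0000 0.0000 0.0138
```

Call:
step_arm(targets="-0.0753 -0.0445 0.018 0 0 0.0138 1; -0.0788 -0.0379 0.018 0 0 0.0138 1; -0.0818 -0.0309 0.018 0 0 0.0138 1; -0.0842 -0.0237 0.018 0 0 0.0138 1; -0.0859 -0.0164 0.018 0 0 0.0138 1; -0.0870 -0.0089 0.018 0 0 0.0138 1; -0.0874 -0.0014 0.018 0 0 0.0138 1; -0.0872 0.0062 0.018 0 0 0.0138 1; -0.0864 0.0137 0.018 0 0 0.0138 1; 0 0 0 0 0 0 1; 0 0 0 0 0 0 1")

```text
clock: 2.55
tool_pos: [470.2, 343.8, 150.0]
tool_rot: [-180.0, -0.0, 117.0]
wrist_force: [-0.6, -0.7, -0.4]
grip_width: 85.5
finger_force: 0.0
```

```bash
python3 - <<'E'
from h import *
w=wrist();save(w['pixels'],'w1');s=robot.observe();print(s['tool_pos'],s['tool_rot'])
for z in (40,44,48): print(rect(color(w['pixels'],'green'),lambda p:wplane(w,p,z)))
E
```

```text
[469.76396648 344.79647215 150.40188566] [-1.79999353e+02 -3.20807336e-02  1.17051569e+02]
(array([473. , 345.2]), array([53.2, 54. ]), 28.6, np.int32(2770))
(array([472.5, 346.1]), array([52.3, 53.1]), 28.6, np.int32(2770))
(array([472., 347.]), array([51.5, 52.3]), 28.6, np.int32(2770))
```

View pics/w1.png

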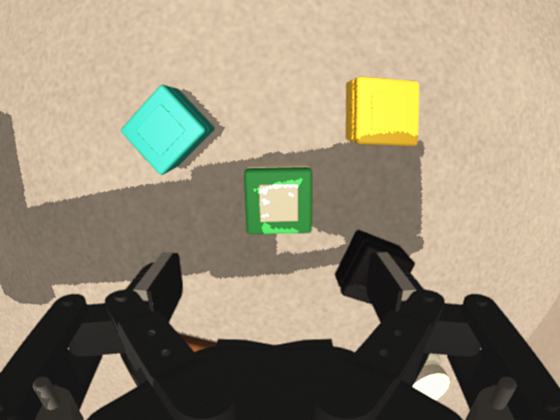

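The wrist view shows green at (279,201), square to the fingers. Black at (375,262) is clear of the finger path, at about 115 mm. The lid measures 53 mm at z=44, which is right. I'll descend and grasp.

```bash
python3 -c "
from h import *
plan([472.5,346,9],118.5,4)"
```

```text
rows 4 clock 2.6
-0.0001 0.0015 0.0707 -0.0000 -0.0000 -0.0010; -0.0001 0.0015 0.0707 -0.0000 -0.0000 -0.0010; -0.0001 0.0015 0.0707 -0.0000 -0.0000 -0.0010; -0.0001 0.0015 0.0707 -0.0000 -0.0000 -0.0010
```

Call:
step_arm(targets="0 0.003 0.06 0 0 -0.002 1; 0 0.003 0.06 0 0 -0.002 1; 0 0 0.06 0 0 0 1; 0 0 0.06 0 0 0 1; 0 0 0.042 0 0 0 1; 0 0 0 0 0 0 1; 0 0 0 0 0 0 -1; 0 0 0 0 0 0 -1; 0 0 0 0 0 0 -1; 0 0 0 0 0 0 -1; 0 0 0 0 0 0 -1; 0 0 0 0 0 0 -1", force=25)

```text
clock: 3.8
tool_pos: [473.6, 347.5, 11.4]
tool_rot: [179.8, -0.1, 118.5]
wrist_force: [-1.5, 1.3, 6.9]
grip_width: 53.6
finger_force: 29.1
```

Call:
step_arm(targets="0 0 -0.05 0 0 0 -1; 0 0 -0.1 0 0 0 -1; 0 0 -0.1 0 0 0 -1; 0 0 -0.1 0 0 0 -1; 0 0 0 0 0 0 -1")

```text
clock: 4.3
tool_pos: [477.4, 349.2, 194.2]
tool_rot: [179.0, -0.1, 118.5]
wrist_force: [0.6, 0.4, -1.3]
grip_width: 53.6
finger_force: 28.3
```

```bash
python3 -c "
from h import *
s=robot.observe();print(s['tool_pos'],s['grip_width'],s['finger_force'],s['wrist_force'])
plan([533,-5,220],103.7,8)"
```

```text
[477.4067337  349.22632868 194.21605554] 53.55586919873765 28.283067047595978 [ 0.61632097  0.42297675 -1.28071568]
rows 8 clock 4.3
-0.0844 -0.0299 -0.0071 0.0003 -0.0001 0.0051; -0.0854 -0.0272 -0.0070 0.0003 -0.0001 0.0051; -0.0862 -0.0245 -0.0069 0.0003 -0.0001 0.0051; -0.0870 -0.0217 -0.0068 0.0003 -0.0001 0.0051; -0.0876 -0.0189 -0.0067 0.0003 -0.0001 0.0051; -0.0882 -0.0160 -0.0066 0.0003 -0.0001 0.0051; -0.0887 -0.0132 -0.0066 0.0003 -0.0001 0.0051; -0.0890 -0.0103 -0.0065 0.0003 -0.0001 0.0051
```

Call:
step_arm(targets="-0.0844 -0.0299 -0.007 0 0 0.0051 -1; -0.0854 -0.0272 -0.007 0 0 0.0051 -1; -0.0862 -0.0245 -0.007 0 0 0.0051 -1; -0.087 -0.0217 -0.007 0 0 0.0051 -1; -0.0876 -0.0189 -0.007 0 0 0.0051 -1; -0.0882 -0.016 -0.007 0 0 0.0051 -1; -0.0887 -0.0132 -0.007 0 0 0.0051 -1; -0.089 -0.0103 -0.007 0 0 0.0051 -1; 0 0 0 0 0 0 -1; 0 0 0 0 0 0 -1; 0 0 0 0 0 0 -1; 0 0 0 0 0 0 -1")

```text
clock: 5.5
tool_pos: [528.1, -6.6, 211.7]
tool_rot: [-180.0, -0.0, 103.9]
wrist_force: [0.7, 0.4, -1.9]
grip_width: 53.5
finger_force: 28.2
```

```bash
python3 - <<'E'
from h import *
w=wrist();save(w['pixels'],'w2');s=robot.observe();print(s['tool_pos'],s['tool_rot'],s['grip_width'])
print(rect(color(w['pixels'],'red'),lambda p:wplane(w,p,62)))
for t in ('press','jaw','lever_near','lever_far','mould_set','stop_face'):
    for b in robot.masks_of('wrist',t)[:1]:
        m=b['region'].astype(np.uint8);ys,xs=np.nonzero(m);print(t,b['p'],m.sum(),xs.min(),xs.max(),ys.min(),ys.max())
        if t=='press': print(rect(m,lambda p:wplane(w,p,18)))
        if t=='jaw': print(rect(m,lambda p:wplane(w,p,62)))
E
```

```text
[528.19495783  -6.58759617 211.83713918] [-1.79961982e+02 -2.34823722e-02  1.03951248e+02] 53.60997521685311
(array([511.4,  93.4]), array([53.1, 53.8]), 13.8, np.int32(2300))
press 0.83 19227 219 344 23 225
(array([521.6,  53.1]), array([129.4, 217.9]), 14.1, np.int32(19239))
jaw 0.55 591 255 309 194 205
(array([537.4, -13.4]), array([50.4, 10.5]), 14.0, np.int32(591))
lever_near 0.71 3475 253 313 50 110
lever_far 0.69 621 255 310 194 205
mould_set 0.71 3517 253 314 49 110
stop_face 0.62 19325 219 345 22 224
```

View pics/w2.png

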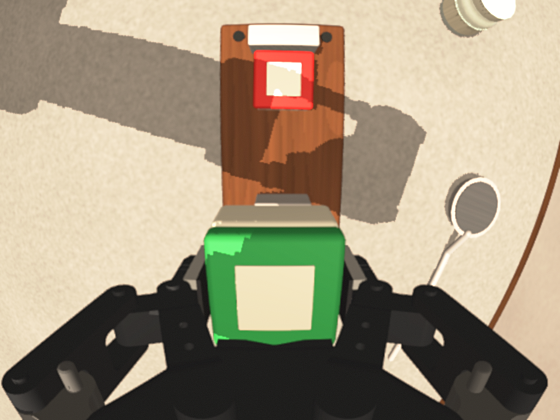

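The wrist view shows red at (284,79), the stop at (284,36), the board edges from x=222 to 343, and the jaw at (282,199) just past the held mould. In the press frame red sits at x≈0, y≈133, and the target for green is (0,72).

```bash
python3 - <<'E'
from h import *
w=wrist();C=np.array([543.3,-35.2]);a=np.radians(14);ex=np.array([np.cos(a),np.sin(a)]);ey=np.array([-np.sin(a),np.cos(a)])
for px,z in (((282,194),22),((282,194),62),((284,48),62),((284,25),18),((221,100),18),((343,100),18)):
    p=wplane(w,px,z)[:2]-C;print(px,z,p@ex,p@ey)
plan([*(C+72*ey),110],104,4)
E
```

```text
(282, 194) 22 0.8160708885165859 17.060346545664235
(282, 194) 62 -0.1486248169651052 26.72275081566727
(284, 48) 62 1.5461436564531184 160.2608165326842
(284, 25) 18 2.961847827464233 195.0566742308052
(221, 100) 18 -61.82981451301576 115.90995245485735
(343, 100) 18 63.84450699121771 116.33819894278481
rows 4 clock 5.9
0.0208 0.0037 0.0512 0.0000 0.0000 -0.0001; 0.0208 0.0037 0.0512 0.0000 0.0000 -0.0001; 0.0208 0.0038 0.0512 0.0000 0.0000 -0.0001; 0.0208 0.0038 0.0512 0.0000 0.0000 -0.0001
```

Call:
step_arm(targets="0.0208 0.0043 0.05 0 0 0 -1; 0.0208 0.0043 0.05 0 0 0 -1; 0.0208 0.0043 0.05 0 0 0 -1; 0.0208 0.0043 0.05 0 0 0 -1; 0 0 0.05 0 0 0 -1; 0 0 0.05 0 0 0 -1; 0 0 0.03 0 0 0 -1; 0 0 0 0 0 0 -1; 0 0 0 0 0 0 -1")

```text
clock: 6.8
tool_pos: [527.4, 34.5, 47.7]
tool_rot: [180.0, 0.0, 103.8]
wrist_force: [-0.1, 0.1, -1.4]
grip_width: 53.5
finger_force: 28.1
```

```bash
python3 - <<'E'
from h import *
print([ (robot.get_image('wrist') is None, np.round(robot.observe()['tool_pos'],1), np.round(robot.observe()['wrist_force'],1)) for i in range(3)])
plan([544.1-.2419*72,-35+.9703*72,31],104,1)
E
```

```text
[(False, array([528.2,  34.5,  48.5]), array([ 0.3,  0.5, -1.6])), (False, array([528.5,  34.5,  48.9]), array([ 0.4,  0.1, -1.7])), (False, array([528.6,  34.5,  49. ]), array([ 0.7, -0.3, -1.9]))]
rows 1 clock 6.95
0.0017 -0.0037 0.0359 0.0005 0.0001 -0.0005
```

Call:
step_arm(targets="0 -0.002 0.016 0 0 0 -1; 0 0 0.008 0 0 0 -1; 0 0 0.006 0 0 0 -1; 0 0 0 0 0 0 -1; 0 0 0 0 0 0 -1; 0 0 0 0 0 0 -1")

```text
clock: 7.55
tool_pos: [526.2, 34.3, 32.4]
tool_rot: [180.0, 0.0, 103.8]
wrist_force: [-0.5, -0.6, -1.8]
grip_width: 53.3
finger_force: 28.2
```

Call:
step_arm(targets="0 0 0.003 0 0 0 -1; 0 0 0 0 0 0 -1; 0 0 0 0 0 0 -1")

```text
clock: 7.85
tool_pos: [526.0, 34.3, 30.8]
tool_rot: [-180.0, -0.0, 103.8]
wrist_force: [0.8, 0.3, -1.5]
grip_width: 53.6
finger_force: 28.2
```

Call:
step_arm(targets="0 0 0.002 0 0 0 -1; 0 0 0 0 0 0 -1; 0 0 0 0 0 0 -1")

```text
clock: 8.15
tool_pos: [526.0, 34.3, 29.7]
tool_rot: [-180.0, -0.0, 103.8]
wrist_force: [-0.4, -0.2, -1.4]
grip_width: 53.7
finger_force: 28.2
```

Call:
step_arm(targets="0 0 0.002 0 0 0 -1; 0 0 0 0 0 0 -1; 0 0 0 0 0 0 -1")

```text
clock: 8.45
tool_pos: [526.2, 34.3, 29.5]
tool_rot: [180.0, 0.0, 103.8]
wrist_force: [-2.2, 0.2, 6.6]
grip_width: 53.6
finger_force: 29.1
```

Contact with the board, so I'll release and retreat upward.

Call:
step_arm(targets="0 0 -0.001 0 0 0 0.2; 0 0 0 0 0 0 0.6; 0 0 0 0 0 0 1; 0 0 0 0 0 0 1; 0 0 0 0 0 0 1; 0 0 0 0 0 0 1; 0 0 -0.04 0 0 0 1; 0 0 -0.08 0 0 0 1; 0 0 -0.1 0 0 0 1; -0.08 0 -0.08 0 0 0 1; 0 0 0 0 0 0 1; 0 0 0 0 0 0 1")

```text
clock: 9.65
tool_pos: [535.4, -0.5, 175.9]
tool_rot: [179.8, 0.0, 103.7]
wrist_force: [-0.5, -0.5, 0.0]
grip_width: 85.8
finger_force: 0.0
```

```bash
python3 - <<'E'
from h import *
w=wrist();save(w['pixels'],'w3');s=robot.observe();print(s['clock'],s['tool_pos'],s['tool_rot'],s['grip_width'])
for n in('red','green'):
    c,sz,an,k=rect(color(w['pixels'],n),lambda p:wplane(w,p,62));print(n,c,sz,an)
print('orange',rect(color(w['pixels'],'orange'),lambda p:wplane(w,p,64)))
for b in robot.masks_of('wrist','press')[:1]: print(rect(b['region'].astype(np.uint8),lambda p:wplane(w,p,18)))
E
```

```text
9.7 [ 5.33911677e+02 -2.71335657e-02  1.74069104e+02] [-1.79955294e+02 -3.19338731e-02  1.03784237e+02] 85.63014140059727
red [511.5  93.6] [53.5 53.1] 13.3
green [526.5  33. ] [53.  53.1] 14.0
orange (array([ 549.3, -129.5]), array([12.3, 30. ]), 3.4, np.int32(276))
(array([537.2, -11.6]), array([129.4, 347.9]), 13.9, np.int32(33062))
```

View pics/w3.png

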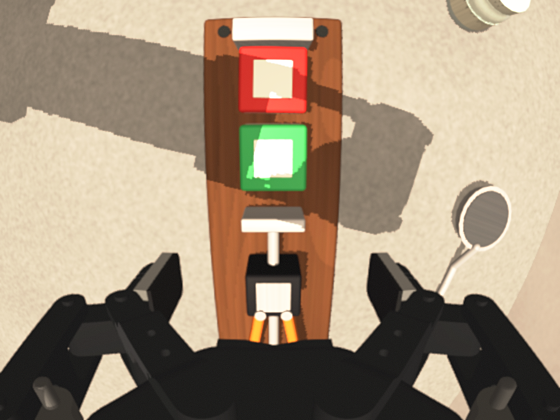

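Green stands square between red (273,79) and the jaw (273,218), and the levers start at (258/290,328). Next I'll move over the levers.

```bash
python3 -c "
from h import *
plan([577.7,-172.8,160],104,4)"
```

```text
rows 4 clock 9.75
-0.0894 0.0010 0.0064 -0.0001 -0.0000 -0.0001; -0.0894 0.0009 0.0064 -0.0001 -0.0000 -0.0001; -0.0894 0.0008 0.0064 -0.0001 -0.0000 -0.0001; -0.0894 0.0008 0.0065 -0.0001 -0.0000 -0.0001
```

Call:
step_arm(targets="-0.0894 0.001 0.006 0 0 0 1; -0.0894 0.001 0.006 0 0 0 1; -0.0894 0.001 0.006 0 0 0 1; -0.0894 0.001 0.006 0 0 0 1; 0 0 0 0 0 0 1; 0 0 0 0 0 0 1; 0 0 0 0 0 0 1")

```text
clock: 10.45
tool_pos: [577.9, -171.6, 160.8]
tool_rot: [-179.8, -0.1, 103.9]
wrist_force: [-0.1, 0.4, -0.4]
grip_width: 85.2
finger_force: 0.0
```

```bash
python3 - <<'E'
from h import *
w=wrist();save(w['pixels'],'w4');s=robot.observe();print(s['clock'],s['tool_pos'],s['tool_rot'])
C=np.array([543.6,-36]);a=np.radians(14);ex=np.array([np.cos(a),np.sin(a)]);ey=np.array([-np.sin(a),np.cos(a)])
m=color(w['pixels'],'orange');n,l,st,ce=cv2.connectedComponentsWithStats(m)
for i in range(1,n):
    if st[i,4]>150:
        k=np.argwhere(l==i)[:,::-1];W=np.array([wplane(w,p,64)[:2]-C for p in k]);X,Y=W@ex,W@ey
        print(st[i],Y.min(),Y.max(),[(y,X[abs(Y-y)<2].min().round(1),X[abs(Y-y)<2].max().round(1)) for y in(-90,-110,-130,-141,-155) if (abs(Y-y)<2).any()])
b=robot.masks_of('wrist','press')[0];print(rect(b['region'].astype(np.uint8),lambda p:wplane(w,p,18)))
print(wproj(w,[[577.7,-172.8,64]]))
E
```

```text
10.5 [ 578.23108253 -171.44640144  161.39686669] [-1.79889100e+02 -9.99708490e-02  1.03909091e+02]
[ 231  121   32  115 1478] -163.61751737060538 -75.6572809712754 [(-90, np.float64(-20.9), np.float64(-9.9)), (-110, np.float64(-24.3), np.float64(-13.7)), (-130, np.float64(-28.6), np.float64(-17.8)), (-141, np.float64(-30.5), np.float64(-19.6)), (-155, np.float64(-33.4), np.float64(-22.3))]
[ 284  121   32  115 1371] -163.65967722890767 -75.74773215632918 [(-90, np.float64(9.2), np.float64(20.2)), (-110, np.float64(13.0), np.float64(23.4)), (-130, np.float64(16.9), np.float64(26.9)), (-141, np.float64(17.8), np.float64(29.5)), (-155, np.float64(21.2), np.float64(31.5))]
(array([ 562.6, -114. ]), array([129.7, 235.9]), 13.8, np.int32(35955))
[[273.62341793 207.3402415 ]]
```

View pics/w4.png

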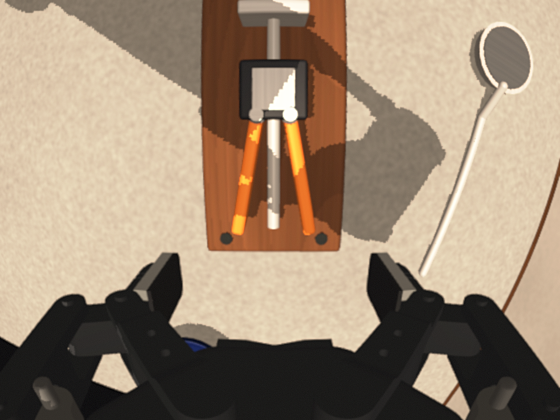

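The levers measure -30.5 to +29.5 mm at y=-141 and end at -164, which matches the 60 mm span given. I'll descend and make the first squeeze.

```bash
python3 -c "
from h import *
plan([577.2,-172.9,27],104,4)"
```

```text
rows 4 clock 10.55
-0.0006 -0.0007 0.0674 -0.0000 -0.0000 -0.0001; -0.0006 -0.0008 0.0674 -0.0000 -0.0000 -0.0001; -0.0006 -0.0008 0.0674 -0.0000 -0.0000 -0.0001; -0.0006 -0.0008 0.0674 -0.0000 -0.0000 -0.0001
```

Call:
step_arm(targets="-0.001 -0.001 0.067 0 0 0 1; -0.001 -0.001 0.067 0 0 0 1; 0 0 0.067 0 0 0 1; 0 0 0.055 0 0 0 1; 0 0 0.01 0 0 0 1; 0 0 0 0 0 0 1; 0 0 0 0 0 0 1", force=20)

```text
clock: 11.25
tool_pos: [579.8, -174.2, 31.4]
tool_rot: [179.9, 0.1, 103.9]
wrist_force: [0.2, 0.0, 1.0]
grip_width: 85.1
finger_force: 0.0
```

Call:
step_arm(targets="0 0 0 0 0 0 0.4; 0 0 0 0 0 0 0.2; 0 0 0 0 0 0 0; 0 0 0 0 0 0 -0.1; 0 0 0 0 0 0 -0.2; 0 0 0 0 0 0 -0.3; 0 0 0 0 0 0 -0.3; 0 0 0 0 0 0 -0.3; 0 0 0 0 0 0 -0.3")

```text
clock: 12.15
tool_pos: [577.6, -175.6, 31.7]
tool_rot: [-179.9, 0.1, 103.8]
wrist_force: [-7.7, -2.3, 8.2]
grip_width: 33.2
finger_force: 21.1
```

Call:
step_arm(targets="0 0 0 0 0 0 0.2; 0 -0.003 -0.002 0 0 0 0.7; 0 0 0 0 0 0 0.8; 0 0 0 0 0 0 0.8; 0 0 0 0 0 0 0.4; 0 0 0 0 0 0 0.2; 0 0 0 0 0 0 0; 0 0 0 0 0 0 -0.2; 0 0 0 0 0 0 -0.3; 0 0 0 0 0 0 -0.3; 0 0 0 0 0 0 -0.3; 0 0 0 0 0 0 -0.3")

```text
clock: 13.35
tool_pos: [577.7, -175.9, 32.5]
tool_rot: [180.0, 0.1, 103.8]
wrist_force: [-3.8, -3.4, 9.6]
grip_width: 33.2
finger_force: 21.4
```

```bash
cat >> h.py <<'E'
def look(n):
    w=wrist();save(w['pixels'],n);s=robot.observe();print(s['clock'],s['tool_pos'],s['grip_width'],s['finger_force'],s['wrist_force'])
    C=np.array([543.6,-36]);a=np.radians(14);ex=np.array([np.cos(a),np.sin(a)]);ey=np.array([-np.sin(a),np.cos(a)])
    for nm,c in(('wrist',w),('top',robot.get_image('top'))):
        P=(lambda p:wplane(c,p,62)) if nm=='wrist' else (lambda p:onplane(c,p,62))
        for col in('red','green'):
            try:
                r=rect(color(c['pixels'],col),P);d=r[0]-C;print(nm,col,d@ex,d@ey,r[1:])
            except Exception as e: print(nm,col,e)
    for b in robot.boxes_of('top','jaw')[:2]: d=np.array(b['xyz'][:2])-C;print('jaw',d@ex,d@ey,b['p'])
E
python3 -c "
from h import *
look('w5')"
```

```text
13.4 [ 577.65682765 -175.85919732   32.48555302] 33.08829295350626 21.399741768836975 [-4.43626903 -2.42816111  9.39971617]
wrist red attempt to get argmax of an empty sequence
wrist green attempt to get argmax of an empty sequence
top red -1.638020281217905 135.6249124960393 (array([54.4, 53.5]), 13.7, np.int32(250))
top green -1.7006223546648371 81.22412131631106 (array([53.4, 52.3]), 14.5, np.int32(226))
jaw -0.8376616795274243 20.61500237474282 0.69
```

After two pumps green is against red, with a few millimetres left to the stop. I'll do the third pump with a light grip.

Call:
step_arm(targets="0 0 0 0 0 0 0.2; 0 -0.002 -0.002 0 0 0 0.7; 0 0 0 0 0 0 0.8; 0 0 0 0 0 0 0.8; 0 0 0 0 0 0 0.4; 0 0 0 0 0 0 0.2; 0 0 0 0 0 0 0; 0 0 0 0 0 0 -0.2; 0 0 0 0 0 0 -0.3; 0 0 0 0 0 0 -0.3; 0 0 0 0 0 0 -0.3; 0 0 0 0 0 0 -0.3")

```text
clock: 14.7
tool_pos: [577.7, -176.3, 34.8]
tool_rot: [179.9, 0.2, 103.8]
wrist_force: [-3.6, -1.1, 14.0]
grip_width: 39.2
finger_force: 18.4
```

```bash
python3 -c "
from h import *
look('w6')"
```

```text
14.75 [ 577.68365281 -176.32847309   34.79654064] 39.4790817120108 18.39286952810653 [-3.91409789  0.14141815 13.19965517]
wrist red attempt to get argmax of an empty sequence
wrist green attempt to get argmax of an empty sequence
top red -2.126037102620934 140.28128872461315 (array([54.5, 51.5]), 13.9, np.int32(236))
top green -1.4615694173301428 86.72983232336105 (array([53.6, 51.9]), 14.1, np.int32(223))
jaw -100.76861831178046 -352.9046408925997 0.72
jaw 1.0022487989687123 25.927697494088566 0.47
```

The levers stop springily at 39 mm against 33 mm when fully squeezed, so the row is tight. Allowing for the top camera's bias, red is at about 138 mm and green at about 85 mm, both square. I'll check that it holds steady.

Call:
step_arm(targets="0 0 0 0 0 0 -0.3; 0 0 0 0 0 0 -0.3; 0 0 0 0 0 0 -0.3; 0 0 0 0 0 0 -0.3; 0 0 0 0 0 0 -0.3")

```text
clock: 15.35
tool_pos: [577.7, -176.3, 34.8]
tool_rot: [179.9, 0.2, 103.8]
wrist_force: [-3.0, -1.2, 13.9]
grip_width: 39.5
finger_force: 18.4
```

```bash
python3 -c "
from h import *
c=robot.get_image('scene')['pixels'];save(cv2.resize(c[170:270,180:360],None,fx=4,fy=4,interpolation=2),'s7')"
```

```text
(no output)
```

View pics/s7.png

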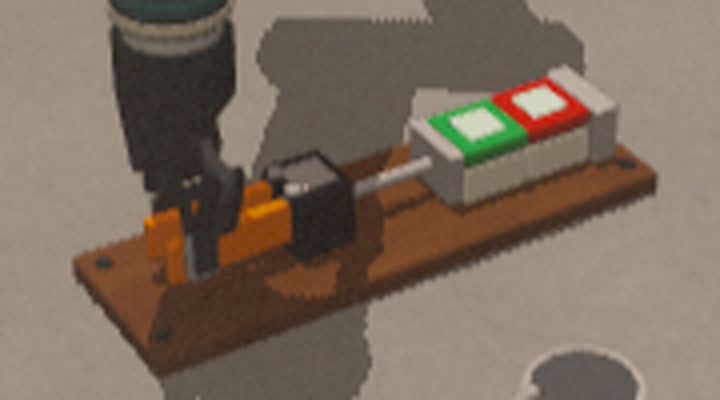

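The crop shows the jaw at (440,165), green at (478,125), red at (540,100) and the stop at (595,105) in one tight, square row. The fingers are still on the levers, so I'm handing in.

```bash
python3 -c "
from rig import robot
print(robot.close_job())"
```

```text
the job is handed in; nothing more can be done
None
```

I handed the job in at about 15 s: both moulds are snug against the end stop after three pumps, and the levers are still held squeezed at about 18 N per finger; no verdict came back.

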